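Set the blank speed selector by counting clicks, then start

ROBOT

A 7-joint arm with a two-finger parallel gripper is mounted at the origin on a cart in front of the work surface, level with it; the furniture and walls round the work are solid. World frame = base frame: x ahead of the robot, y to its left, z up, the work surface at z = 0. Lengths are in mm, angles in rad, forces in N, time in s.
With the tool pointing down it reaches from about 350 to 900 mm from the base axis. Payload 7.2 kg.
Tool frame: the origin (TCP) lies midway between the tips of the shut fingers; the grasp point (between the pads) lies 19 mm behind it; z points along the fingers, y is the line along which they close (so a half turn about z gives the same grasp; the last joint's range is limited). The gripper opens to 85 mm and grips with 20 to 120 N. Pads are 22 mm wide; open, the fingers measure 114 mm over their backs; the gripper's body (76 mm by 85 mm) begins 54 mm behind the grasp point. The pads swing forward as they close: fully open they stand 13 mm farther back than shut.
Start: joints at [-1.205, 0.411, -0.013, 1.596, 0.006, 1.134, -0.082], TCP at [262.711, 567.109, 194.097] pointing down, gripper open.
Joint ranges: [-2.95, 2.95], [-0.29, 1.99], [-1.47, 1.44], [0.14, 2.54], [-1.03, 4.17], [0.13, 1.85], [-2.86, 2.86]. Speed limits (rad/s): [2.39, 2.39, 3.01, 3.01, 3.14, 3.14, 3.14].

INTERFACE

Orientations are given as [roll, pitch, yaw] about the fixed x, y, z axes, in that order (R = Rz(yaw) Ry(pitch) Rx(roll)).
In Python, from station import bot gives the robot as it stands.
- The arm moves only by the tool move_arm, never from a script. Its argument "moves" is a list of rows, each a list of 3 entries, a list of its own where there are three numbers: the opening, from 0 (shut) to 1 (fully open), then the shift along the tool's x, y, z in cm, then the turn about the tool's z in rad. A call has 1 to 10 rows; each row shifts and turns the commanded pose from where the row before left it, along the tool's axes as they then stand; what a row does not reach is not made up. A row lasts 1/12 s, in which the tool goes at most 41.7 mm and 7.16 degrees, less where a joint would pass 70% of its speed; a pose out of reach is approached as far as the arm can. A call with a gripper value outside its range is refused whole. The fingers move at their own pace and stop on an object; the grip force is fixed at half the most. Time passes only in rows, so rows that do not move let the fingers close. It gives the time, the measured TCP pose, the force, the opening and the grip force at its end, in the units of the state.
- bot.get_state(): the state, without advancing time (a new reading comes with each control period).
- bot.capture(name): name is "scene" or "top" or "wrist"; returns a dict with "pixels" (400x640x3 uint8, red, green, blue), "K" (3x3 intrinsics, pixels), "dist_coeffs" ([k1, k2, p1, p2, k3] as OpenCV has them; the pictures are not rectified), "world_to_cam" (4x4, takes a point from world to camera coordinates); the wrist camera has in their place "hand_eye" (4x4, takes a point from camera to tool coordinates, whose origin is the TCP and whose axes are the flange's). Camera axes: x right, y down, z forward; pixel columns grow to the right and rows downward; lengths in mm; the calibration is good to about 2 mm. A picture is of the moment at which its call begins: read the wrist's pose just before it. There is no depth.
- bot.hand_in(): hands the job in; it is judged then, once.
The state is a dict: "time_s": time; "joint_pos": joint angles; "qvel": joint speeds; "tau": joint torques, N m; "ee_pos": TCP position; "ee_rot": TCP orientation; "wrist_force": force on the tool from outside, world axes, zero at the start; "torque": the same for the moment, N m; "gripper_width": finger opening in mm; "grasp_force": force on a finger pad.
Only numpy, scipy, OpenCV 4.12 (cv2) and the standard library are available. Lean on these libraries where they do the work, as an engineer would, in place of code of your own. Each camera call takes 0.05 s, during which the arm holds its last target. There are 200 camera calls.

TASK

The speed selector on the grey control box has lost its markings. Turn it anticlockwise (seen from above) until it meets its end stop, without wrenching the switch round in the panel, then clockwise exactly three clicks from the stop and let it go. With the speed set, press the green start button fully down and release it, and leave the jars, brush and beaker around it where they are.

Things in the scene. Friction and masses are not known exactly. Their poses are not given: they have to be found in the camera images.
- control_box: Grey sheet-metal control box fixed to the table, 130 x 210 x 60 mm (x, y, z of its frame). Origin: centre of its underside, on the table. The selector's axis stands at x 0, y +50 mm, the start button at x 0, y -55 mm of its frame; the flat top panel is at z 60 mm.
- selector_grip (a point): Black selector: disc 44 mm across, 62 to 70 mm above the table, with a grip bar on it 42 mm long, 12 mm thick, 70 to 104 mm above the table. The point is on its vertical turning axis at 88 mm, x along the bar, z up. The bar's angle tells nothing of the setting: the end stop may lie at any angle. It starts two to four clicks from the anticlockwise stop; the switch body slips in the panel above 0.6 N m.
- selector_end (a point): Point on one end of the grip bar, 18 mm from the axis along x. Six click positions 30 degrees apart; the one at the anticlockwise stop (3 degrees short of it) counts as zero, the fifth lies likewise at the clockwise stop. Leaving a click takes about 0.16 N m, falling to nothing 15 degrees on; then the spring pulls on into the next click. At a stop the torque keeps rising.
- start_button (a joint): Travel of the green start button in m: 0 up, 0.006 fully down; a spring, fully down at 5 N, brings it back up.
- start_button_top (a point): Centre of the top face of the round green start button (26 mm across), pressed straight down.
- jar_orange: A bystander, orange glaze jar with black lid; origin at the centre of its underside. To be left where it is.
- jar_yellow: A bystander, yellow glaze jar with black lid; origin at the centre of its underside. To be left where it is.
- block_brush: A bystander, black brush; origin at the centre of its underside. To be left where it is.
- slip_beaker: A bystander, white beaker; origin at the centre of its underside. To be left where it is.

How it is judged (in metres and radians):
On the way, in this order (a step that is already met when the one before it is completed fails the run):
1. the selector is back at its anticlockwise end stop (horizontal distance between selector_end and core_c0 below 0.0025 m), for 0.1 s.
2. the selector stands three clicks from the stop (horizontal distance between selector_end and core_c1 below 0.0025 m), for 0.2 s.
3. the start button is pressed down with the selector three clicks from the stop (horizontal distance between selector_end and core_c1 below 0.0025 m and value of joint start_button above 0.0045 m), for 0.05 s.
At the end, for the whole second after the job is handed in: The selector rests in the third click from its anticlockwise stop (within 8 degrees), the start button has been pressed and is up again, and jars, brush and beaker are within 15 mm of where they stood (horizontal distance between selector_end and core_c1 below 0.0025 m and value of joint start_button below 0.002 m and distance of each of jar_orange, jar_yellow, block_brush, slip_beaker from where it was at the start of the episode below 0.015 m); the robot touches nothing.
It fails at once if the switch was wrenched round in the panel (by more than 5 degrees) (distance of core_c0 from where it was at the start of the episode above 0.0016 m).
It fails at once if the start button was pressed while the selector was not three clicks from the stop (not (horizontal distance between selector_end and core_c1 below 0.004 m) and value of joint start_button above 0.003 m).
It fails at once if a jar, the brush or the beaker was pushed away (not (distance of each of jar_orange, jar_yellow, block_brush, slip_beaker from where it was at the start of the episode below 0.03 m)).
It also fails if it takes over 72 s, if anything falls off the work surface, if the arm or the gripper's body presses on something with over 40 N, if the wrist force passes 120 N, or if a joint passes its speed limit or range.

## Working session

There is one attempt and no reset: what is moved stays moved. The work goes in short steps, Python scripts to look and compute and a tool call to move; the robot and the scene stay as the last step left them, time stands still between calls to the robot, and variables do not carry over. Pictures are saved under pics/ and viewed, at most 10 in all, crops included, and the job is handed in when it is done.

Besides the shell and the picture viewer there is one more tool, called after "Emit:" as a command line: name --argument value ..., lists and objects as JSON in quotes. move_arm: Moves the arm, as the interface text tells. Its arguments: {"type":"object","properties":{"moves":{"type":"array"}},"required":["moves"]}

```bash
mkdir -p pics; python3 - <<'E'
from station import bot
import cv2,numpy as np
s=bot.get_state();print({k:np.round(v,3).tolist() for k,v in s.items()})
for n in("scene","top"):
    c=bot.capture(n);cv2.imwrite(f"pics/{n}0.png",c["pixels"][:,:,::-1]);np.savez(f"{n}0.npz",**c)
    print(n,c["K"].tolist(),np.round(c["dist_coeffs"],4).tolist(),np.round(c["world_to_cam"],3).tolist())
E
```

```text
{'time_s': 0.0, 'joint_pos': [-1.205, 0.412, -0.013, 1.597, 0.006, 1.134, -0.082], 'qvel': [0.0, 0.001, -0.0, -0.0, 0.001, 0.0, 0.001], 'tau': [-0.001, -60.064, 0.682, -29.941, 0.014, 0.011, -0.0], 'ee_pos': [262.524, 566.577, 193.252], 'ee_rot': [-3.14, 0.0, 2.708], 'wrist_force': [0.037, 0.257, 1.096], 'torque': [0.055, -0.009, 0.015], 'grasp_force': 0.0, 'gripper_width': 85.475}
scene [[438.580019982934, 0.0, 317.2551440358712], [0.0, 438.580019982934, 208.4368862256925], [0.0, 0.0, 1.0]] [-0.1144, 0.0, 0.0, 0.0, 0.0] [[0.646, -0.763, 0.018, -341.661], [-0.539, -0.473, -0.697, 391.681], [0.541, 0.44, -0.717, 633.255], [0.0, 0.0, 0.0, 1.0]]
top [[425.09336346262774, 0.0, 318.2761027782357], [0.0, 425.09336346262774, 191.53601459541485], [0.0, 0.0, 1.0]] [-0.0441, 0.0, 0.0, 0.0, 0.0] [[-0.014, -1.0, 0.016, 48.016], [-0.987, 0.012, -0.159, 546.997], [0.158, -0.018, -0.987, 1083.995], [0.0, 0.0, 0.0, 1.0]]
```

View pics/scene0.png

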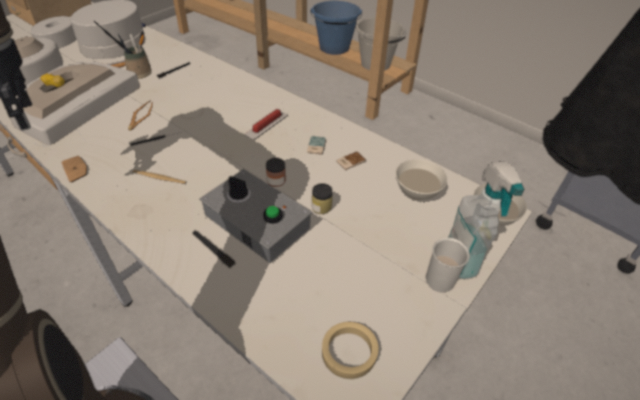

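View pics/top0.png

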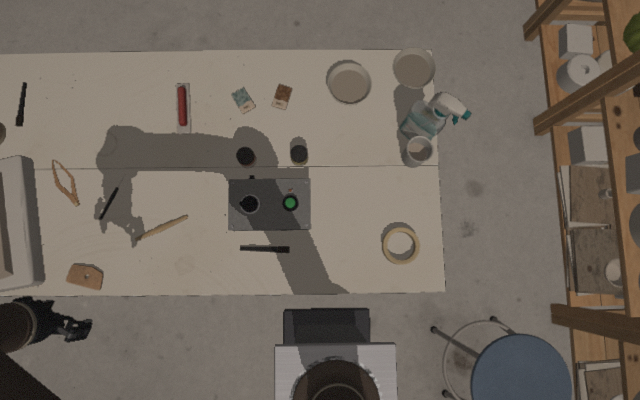

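The scene view shows the box with the selector at about (238,190) and the button at (273,213). The top view has the selector at (249,204), the button at (290,203), the jars at (246,157) and (299,152), and the brush at (264,248).

```bash
cat > h.py <<'E'
import numpy as np,cv2
from scipy.spatial.transform import Rotation as R
def ray(uv,K,d,T,z):
    """pixel -> world point on plane z ; T world_to_cam"""
    p=cv2.undistortPoints(np.float64([[uv]]),np.float64(K),np.float64(d))[0,0]
    C=np.linalg.inv(T);v=C[:3,:3]@np.r_[p,1];o=C[:3,3]
    return o+v*(z-o[2])/v[2]
def toolT(s):
    T=np.eye(4);T[:3,:3]=R.from_euler('xyz',s['ee_rot']).as_matrix();T[:3,3]=s['ee_pos'];return T
def green(img,ch=25):
    b=img.astype(int);m=((b[...,1]-np.maximum(b[...,0],b[...,2]))>ch).astype(np.uint8)
    n,l,st,c=cv2.connectedComponentsWithStats(m);return [(st[i,4],c[i].round(1).tolist()) for i in range(1,n) if st[i,4]>20]
E
python3 - <<'E'
from h import *
for n in("top","scene"):
    c=np.load(n+"0.npz");print(n,green(c["pixels"]))
    P=dict(top=dict(sel=(249,204,104),but=(290.5,203,68),c1=(229,179,60),c2=(310,179,60),c3=(310,230,60),c4=(229,230,60),jo=(246,157,60),jy=(299,152,60),br=(264,248,15)),
     scene=dict(sel=(238,180,104),but=(273,212,68),jo=(276,162,60),jy=(322,190,60)))[n]
    for k,(u,v,z) in P.items():print(k,ray((u,v),c["K"],c["dist_coeffs"],c["world_to_cam"],z).round(1))
c=np.load("top0.npz");cv2.imwrite("pics/crop.png",cv2.resize(c["pixels"][140:260,210:330,::-1],(600,600),interpolation=cv2.INTER_CUBIC))
E
```

```text
top [(np.int32(80), [289.7, 202.4])]
sel [508.4 215.1 104. ]
but [514.5 113.5  68. ]
c1 [580.9 274.7  60. ]
c2 [578.5  62.5  60. ]
c3 [444.8  64.   60. ]
c4 [447.4 272.3  60. ]
jo [639.6 231.   60. ]
jy [651.6  90.8  60. ]
br [401.6 187.   15. ]
scene [(np.int32(133), [271.9, 211.3])]
sel [517.  214.2 104. ]
but [522.  117.4  68. ]
jo [650.2 233.2  60. ]
jy [648.   88.4  60. ]
```

View pics/crop.png

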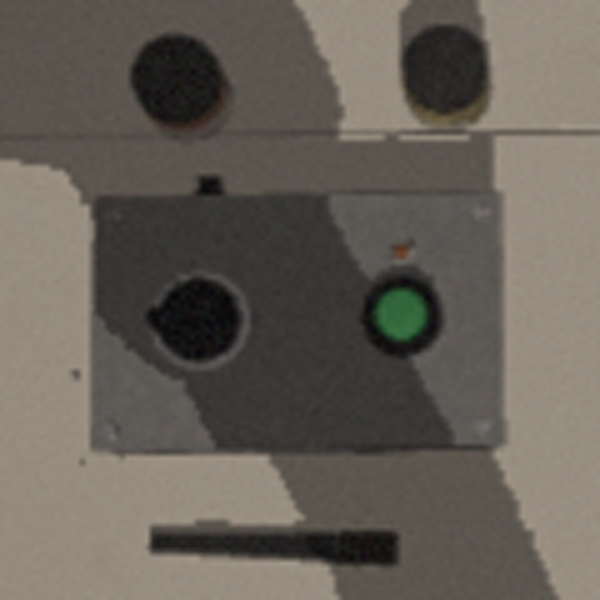

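The crop shows the bar's dark outline, with its angle unclear, and an arrow tip at left. The box is square to the world: centre ≈ (513,168), selector ≈ (513,218), button ≈ (513,113). I'll move above it and look with the wrist camera.

Emit:
move_arm --moves '[[1, [-2.5, -1.6, -0.5], 0], [1, [-2.5, -1.6, -0.5], 0], [1, [-2.5, -1.6, -0.5], 0], [1, [-2.5, -1.6, -0.5], 0], [1, [-2.5, -1.6, -0.5], 0], [1, [-2.5, -1.6, -0.5], 0], [1, [-2.5, -1.6, -0.5], 0], [1, [-2.5, -1.6, -0.5], 0], [1, [-2.5, -1.6, -0.5], 0], [1, [-2.5, -1.6, -0.5], 0]]'

```text
time_s: 0.93
ee_pos: [422.7, 315.3, 244.1]
ee_rot: [-3.141, -0.0, 2.708]
wrist_force: [-0.3, 0.3, 0.0]
gripper_width: 85.3
grasp_force: 0.0
```

Emit:
move_arm --moves '[[1, [-2.5, -1.6, -0.5], 0], [1, [-2.5, -1.6, -0.5], 0], [1, [-2.5, -1.6, 0], 0], [1, [-2.5, -1.6, 0], 0], [1, [-2, -0.9, 0], 0], [1, [0, 0, 0], 0], [1, [0, 0, 0], 0], [1, [0, 0, 0], 0]]'

```text
time_s: 1.6
ee_pos: [499.9, 200.8, 253.7]
ee_rot: [-3.141, -0.001, 2.708]
wrist_force: [-1.1, -0.2, 0.1]
gripper_width: 85.2
grasp_force: 0.0
```

```bash
cat > look.py <<'E'
import sys;from h import *;from station import bot
def look(name):
    s=bot.get_state();c=bot.capture("wrist");T=np.linalg.inv(toolT(s)@c["hand_eye"])
    cv2.imwrite(f"pics/{name}.png",c["pixels"][:,:,::-1]);np.savez(name+".npz",T=T,**c)
    print({k:np.round(s[k],3).tolist() for k in("time_s","joint_pos","ee_pos","ee_rot","wrist_force","torque","gripper_width")})
    print(np.round(c["hand_eye"],2).tolist());g=green(c["pixels"]);print(g)
    for a,p in g:print(ray(p,c["K"],c["dist_coeffs"],T,68))
if __name__=="__main__":look(sys.argv[1])
E
python3 look.py w1
```

```text
{'time_s': 1.6, 'joint_pos': [-0.643, 0.214, 0.205, 1.735, -0.047, 1.199, 0.713], 'ee_pos': [499.883, 200.848, 253.746], 'ee_rot': [-3.141, -0.001, 2.708], 'wrist_force': [-1.077, -0.232, 0.091], 'torque': [0.099, 0.074, -0.022], 'gripper_width': 85.249}
[[0.0, -0.96, -0.28, 71.29], [1.0, 0.0, -0.0, -0.68], [0.0, -0.28, 0.96, -180.05], [0.0, 0.0, 0.0, 1.0]]
[(np.int32(429), [253.9, 214.0])]
[517.63205731 110.10351218  68.        ]
```

View pics/w1.png

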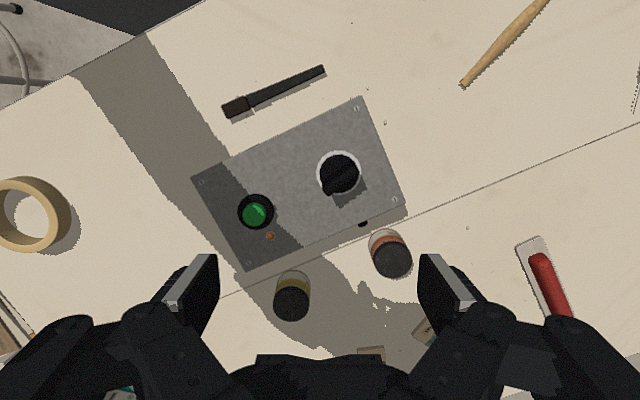

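The wrist view has the selector disc at (339,173) and the button at (254,214). The bar is black on black, so I'll stretch the contrast.

```bash
python3 - <<'E'
from h import *
c=np.load("w1.npz");i=c["pixels"][135:215,295:385,::-1]
j=np.clip(i.astype(float)*5,0,255).astype(np.uint8)
cv2.imwrite("pics/w1c.png",cv2.resize(j,(675,600),interpolation=cv2.INTER_LINEAR))
for uv,z in(((339,173),70),((339,173),62)):print(ray(uv,c["K"],c["dist_coeffs"],c["T"],z))
for uv in((191,178),(361,96),(405,202),(246,272)):print(ray(uv,c["K"],c["dist_coeffs"],c["T"],60))
E
```

```text
[514.26254213 218.65405067  70.        ]
[516.00393685 218.40173847  62.        ]
[451.02643863  62.77875633  60.        ]
[449.75716305 273.36540597  60.        ]
[580.18647995 274.18404708  60.        ]
[582.55419277  63.11826422  60.        ]
```

View pics/w1c.png

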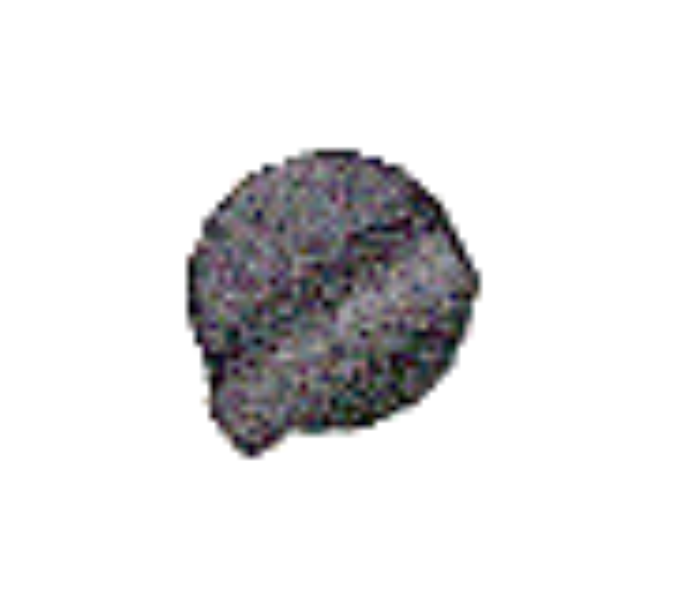

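The bar's top face runs from about (326.5,192) to (357,169) in the wrist picture.

```bash
python3 - <<'E'
from h import *
c=np.load("w1.npz")
def r(u,v,z=104): return ray((295+u/7.5,135+v/7.5),c["K"],c["dist_coeffs"],c["T"],z)
a,b=r(235,430),r(465,258);print(a,b,(a+b)/2,np.linalg.norm(a-b),np.degrees(np.arctan2(*(a-b)[1::-1]))%180)
# synthetic check: project hypothesised bar, report crop-pixel corners
W=c["T"]
for th in(np.arange(-10,200,10)):
    pts=[]
    t=np.radians(th);d=np.array([np.cos(t),np.sin(t)]);n=np.array([-d[1],d[0]])
    for q in(21*d+6*n,21*d-6*n,-21*d-6*n,-21*d+6*n): pts.append([514.5+q[0],218.4+q[1],104])
    p=cv2.projectPoints(np.float64(pts),cv2.Rodrigues(W[:3,:3])[0],W[:3,3],c["K"],c["dist_coeffs"])[0][:,0]
    print(th,((p-[295,135])*7.5).round().astype(int).tolist())
E
```

```text
[519.83102279 199.88359081 104.        ] [511.05660288 237.54301969 104.        ] [515.44381284 218.71330525 104.        ] 38.66811384095943 103.11558090039772
-10 [[423, 474], [338, 495], [262, 201], [350, 178]]
0 [[446, 458], [365, 493], [239, 218], [322, 180]]
10 [[466, 439], [393, 487], [219, 238], [293, 187]]
20 [[483, 416], [418, 476], [203, 262], [267, 199]]
30 [[495, 391], [442, 461], [191, 287], [243, 215]]
40 [[503, 365], [463, 443], [184, 314], [222, 234]]
50 [[506, 338], [480, 421], [182, 342], [205, 257]]
60 [[504, 310], [493, 396], [184, 369], [193, 282]]
70 [[498, 283], [502, 370], [192, 395], [185, 309]]
80 [[486, 258], [506, 343], [204, 420], [182, 336]]
90 [[470, 235], [505, 315], [220, 442], [184, 364]]
100 [[450, 215], [499, 288], [240, 460], [190, 390]]
110 [[427, 199], [489, 263], [263, 476], [202, 415]]
120 [[401, 188], [474, 239], [288, 486], [217, 438]]
130 [[374, 181], [455, 219], [315, 493], [236, 457]]
140 [[345, 178], [432, 202], [343, 495], [259, 473]]
150 [[316, 181], [406, 189], [371, 492], [284, 485]]
160 [[288, 189], [379, 182], [398, 485], [310, 492]]
170 [[262, 201], [350, 178], [423, 474], [338, 495]]
180 [[239, 218], [322, 180], [446, 458], [365, 493]]
190 [[219, 238], [293, 187], [466, 439], [393, 487]]
```

Bar at about 103°, centre ≈ (515.4,218.7). The measured length of 39 mm fits the 42 mm given. I'll turn the tool so that its x lies along the bar (yaw 1.80), then go down partway.

Emit:
move_arm --moves '[[1, [-0.65, 2.27, 0], 0], [1, [0, 0, 0.5], 0.114], [1, [0, 0, 0.5], 0.114], [1, [0, 0, 1], 0.114], [1, [0, 0, 1], 0.114], [1, [0, 0, 1], 0.114], [1, [0, 0, 1], 0.114], [1, [0, 0, 1], 0.114], [1, [0, 0, 1], 0.11], [1, [0, 0, 0], 0]]'

```text
time_s: 2.48
ee_pos: [513.9, 219.1, 182.1]
ee_rot: [-3.138, 0.001, 1.798]
wrist_force: [-0.9, 0.5, -0.6]
gripper_width: 85.0
grasp_force: 0.0
```

Emit:
move_arm --moves '[[1, [0, 0, 0], 0], [1, [0, 0, 0], 0], [1, [0, 0, 0], 0]]'

```text
time_s: 2.73
ee_pos: [516.1, 218.6, 184.8]
ee_rot: [3.141, -0.001, 1.803]
wrist_force: [-0.3, 0.2, 0.5]
gripper_width: 85.4
grasp_force: 0.0
```

```bash
python3 look.py w2; python3 - <<'E'
from h import *
c=np.load("w2.npz");W=c["T"]
p=cv2.projectPoints(np.float64([[515.4,218.7,104],[511.4,237,104],[519.4,200.4,104]]),cv2.Rodrigues(W[:3,:3])[0],W[:3,3],c["K"],c["dist_coeffs"])[0][:,0];print(p)
u,v=p[0].astype(int);j=np.clip(c["pixels"][max(v-60,0):v+60,u-75:u+75,::-1].astype(float)*5,0,255).astype(np.uint8)
print(u-75,max(v-60,0));cv2.imwrite("pics/w2c.png",cv2.resize(j,None,fx=5,fy=5))
E
```

```text
{'time_s': 2.733, 'joint_pos': [-0.755, 0.314, 0.34, 1.787, -0.119, 1.06, -0.141], 'ee_pos': [516.118, 218.614, 184.819], 'ee_rot': [3.141, -0.001, 1.803], 'wrist_force': [-0.301, 0.196, 0.547], 'torque': [-0.04, -0.037, 0.011], 'gripper_width': 85.351}
[[0.0, -0.96, -0.28, 70.68], [1.0, 0.0, -0.0, -0.57], [0.0, -0.28, 0.96, -180.05], [0.0, 0.0, 0.0, 1.0]]
[(np.int32(595), [293.5, 286.8])]
[516.4494378  107.57858882  68.        ]
[[318.11662333 191.40594945]
 [318.52593267 168.53000755]
 [317.72288346 213.41014194]]
243 131
```

View pics/w2c.png

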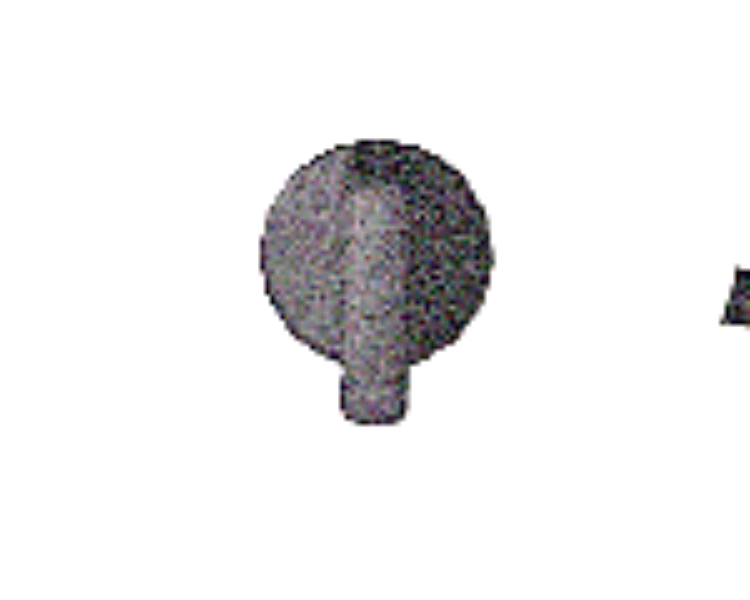

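The bar is aligned with the tool (centred at u ≈ 318, ends at v ≈ 165 and 216, as predicted). Next: descend to tip z ≈ 77 and grip.

Emit:
move_arm --moves '[[0.7, [0, 0, 1.4], 0], [0.7, [0, 0, 1.4], 0], [0.7, [0, 0, 1.4], 0], [0.7, [0, 0, 1.4], 0], [0.7, [0, 0, 1.4], 0], [0.7, [0, 0, 1.4], 0], [0.7, [0, 0, 1.2], 0], [0.7, [0, 0, 0.7], 0], [0.7, [0, 0, 0], 0], [0.7, [0, 0, 0], 0]]'

```text
time_s: 3.62
ee_pos: [516.1, 218.1, 81.4]
ee_rot: [3.142, -0.0, 1.8]
wrist_force: [0.4, 0.1, -0.6]
gripper_width: 59.5
grasp_force: 0.0
```

```bash
cat > st.py <<'E'
from h import *;from station import bot
s=bot.get_state();print({k:np.round(s[k],3).tolist() for k in("time_s","joint_pos","ee_pos","ee_rot","wrist_force","torque","gripper_width","grasp_force")},"yaw deg",round(np.degrees(s["ee_rot"][2]),2))
E
python3 st.py
```

```text
{'time_s': 3.617, 'joint_pos': [-0.724, 0.436, 0.31, 1.889, -0.173, 0.842, -0.096], 'ee_pos': [516.132, 218.062, 81.385], 'ee_rot': [3.142, -0.0, 1.8], 'wrist_force': [0.362, 0.1, -0.638], 'torque': [0.01, 0.007, -0.023], 'gripper_width': 59.527, 'grasp_force': 0.0} yaw deg 103.14
```

Emit:
move_arm --moves '[[0.7, [0, 0, 0.4], 0], [0.4, [0, 0, 0], 0], [0.2, [0, 0, 0], 0], [0, [0, 0, 0], 0], [0, [0, 0, 0], 0], [0, [0, 0, 0], 0], [0, [0, 0, 0], 0], [0, [0, 0, 0], 0]]'

```text
time_s: 4.28
ee_pos: [516.0, 218.1, 77.2]
ee_rot: [3.141, -0.0, 1.8]
wrist_force: [0.8, -0.1, 0.8]
gripper_width: 0.1
grasp_force: 0.0
```

```bash
python3 st.py
```

```text
{'time_s': 4.283, 'joint_pos': [-0.723, 0.441, 0.308, 1.893, -0.176, 0.834, -0.094], 'ee_pos': [515.986, 218.058, 77.169], 'ee_rot': [3.141, -0.0, 1.8], 'wrist_force': [0.788, -0.132, 0.818], 'torque': [-0.009, 0.025, 0.019], 'gripper_width': 0.066, 'grasp_force': 0.0} yaw deg 103.13
```

The fingers shut on nothing, so I'll look.

```bash
python3 - <<'E'
from h import *;from station import bot
w=bot.capture("wrist")["pixels"];s=bot.capture("scene");np.savez("s3.npz",**s)
a=cv2.resize(w[100:400,170:470],(400,400));b=cv2.resize(s["pixels"][130:270,180:320],(400,400),interpolation=cv2.INTER_CUBIC)
m=np.hstack([a,b]).astype(float);m=255*(m/255)**0.5
cv2.imwrite("pics/m3.png",m[:,:,::-1].astype(np.uint8))
E
```

```text
(no output)
```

View pics/m3.png

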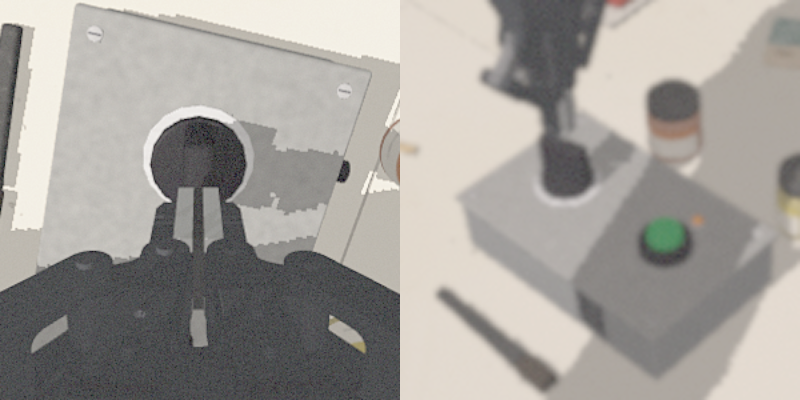

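The fingers are shut and seem to end near the knob. I'll overlay wireframes of the assumed bar and TCP to find the mismatch.

```bash
cat > ov.py <<'E'
from h import *;from station import bot
def proj(P,K,d,T):return cv2.projectPoints(np.float64(P),cv2.Rodrigues(T[:3,:3])[0],T[:3,3],np.float64(K),np.float64(d))[0][:,0]
def bar(x,y,th):
    t=np.radians(th);d=np.r_[np.cos(t),np.sin(t),0];n=np.r_[-d[1],d[0],0];o=np.r_[x,y,0]
    return np.array([o+a*21*d+b*6*n+np.r_[0,0,z] for z in(70,104) for a,b in((1,1),(1,-1),(-1,-1),(-1,1))])
def disc(x,y,z,r):return np.array([[x+r*np.cos(a),y+r*np.sin(a),z] for a in np.linspace(0,6.28,40)])
def overlay(c,T,B,D,roi,size,gain=1,extra=()):
    x0,y0,x1,y1=roi;f=size/(x1-x0);img=cv2.resize(np.clip(c["pixels"][y0:y1,x0:x1,::-1].astype(float)*gain,0,255).astype(np.uint8),None,fx=f,fy=f)
    q=lambda P:((proj(P,c["K"],c["dist_coeffs"],T)-[x0,y0])*f).astype(np.int32)
    p=q(B);cv2.polylines(img,[p[4:]],True,(0,255,255));cv2.polylines(img,[p[:4]],True,(255,128,0))
    cv2.polylines(img,[q(D)],True,(0,0,255))
    for e in extra:cv2.circle(img,tuple(int(v) for v in q([e])[0]),3,(255,0,255),-1)
    return img
E
python3 - <<'E'
from ov import *
s=bot.get_state();B=bar(515.4,218.7,103);D=disc(515.4,218.7,70,22)
c=np.load("w2.npz");a=overlay(c,c["T"],B,D,(278,140,358,240),400,4)
c=np.load("s3.npz");b=overlay(c,c["world_to_cam"],B,D,(200,150,280,250),400,1.5,[s["ee_pos"],[*s["ee_pos"][:2],140]])
cv2.imwrite("pics/ov.png",np.hstack([a,b]))
E
```

```text
(no output)
```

View pics/ov.png

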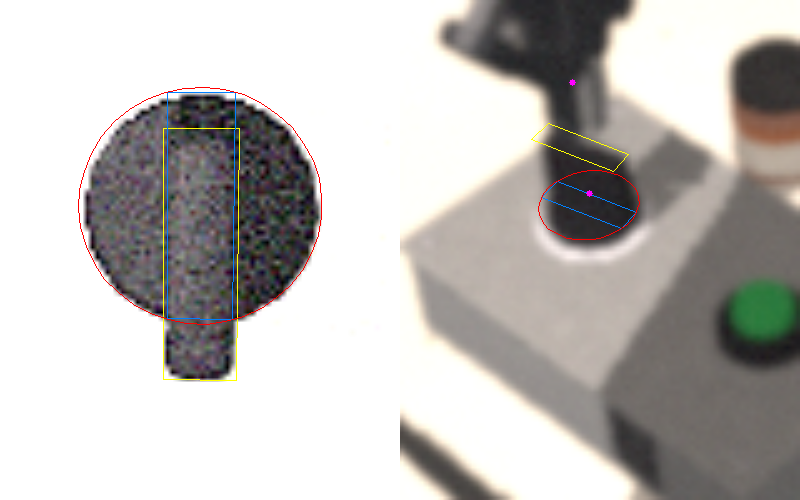

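The overlay fits the bar well in the wrist view: the yellow top outline falls on the bar. Visually the fingers straddle it, yet the opening reads 0. A small anticlockwise twist will show whether the bar is held.

Emit:
move_arm --moves '[[0, [0, 0, 0], -0.04], [0, [0, 0, 0], -0.04], [0, [0, 0, 0], 0], [0, [0, 0, 0], 0]]'

```text
time_s: 4.72
ee_pos: [516.0, 218.0, 77.1]
ee_rot: [3.142, -0.0, 1.879]
wrist_force: [-0.8, 0.5, -0.4]
gripper_width: -0.1
grasp_force: 0.0
```

```bash
python3 st.py; python3 - <<'E'
from ov import *
s=bot.get_state();c=bot.capture("wrist");T=np.linalg.inv(toolT(s)@c["hand_eye"])
M=toolT(s);ex=[(M@np.r_[a,b,z,1])[:3] for z in(0,-27) for a in(-11,11) for b in(-6,6)]
B=bar(515.4,218.7,103);D=disc(515.4,218.7,70,22)
r=(258,170,378,350)
b=overlay(c,T,B,D,r,400,2.5,ex);x0,y0,x1,y1=r
a=cv2.resize(np.clip(c["pixels"][y0:y1,x0:x1,::-1].astype(float)*2.5,0,255).astype(np.uint8),(400,600))
cv2.imwrite("pics/ov4.png",np.hstack([a,b]))
E
```

```text
{'time_s': 4.717, 'joint_pos': [-0.708, 0.439, 0.289, 1.892, -0.165, 0.833, -0.026], 'ee_pos': [515.961, 218.021, 77.091], 'ee_rot': [3.142, -0.0, 1.879], 'wrist_force': [-0.782, 0.533, -0.44], 'torque': [-0.022, -0.026, -0.004], 'gripper_width': -0.105, 'grasp_force': 0.0} yaw deg 107.63
```

View pics/ov4.png

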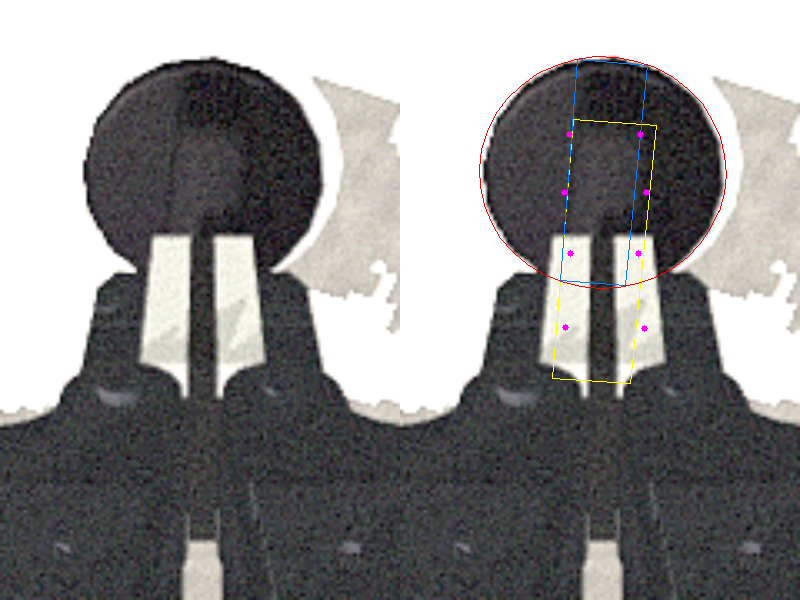

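The light fingertips lie over (occlude) the bar, in the wrist view at (150–260, 235–365). In the scene view they also end at z ≈ 116. So the real tips are about 40 mm above the reported TCP, which explains the empty grip. I'll confirm by touching the bar's top (z 104) gently with the shut fingers.

Emit:
move_arm --moves '[[0, [0, 0, 0.2], 0.04], [0, [0, 0, 0.2], 0.04], [0, [0, 0, 0.2], 0], [0, [0, 0, 0.2], 0], [0, [0, 0, 0], 0]]'

```text
time_s: 5.18
ee_pos: [515.7, 218.0, 68.7]
ee_rot: [-3.141, 0.0, 1.801]
wrist_force: [-0.0, -0.1, -1.2]
gripper_width: 0.1
grasp_force: 0.0
```

```bash
python3 st.py; python3 - <<'E'
from ov import *
s=bot.get_state();c=np.load("w1.npz");print(c["K"])
for z in(0,-20,-35,-40,-45,-50):
    H=np.linalg.inv(c["hand_eye"]);print(z,proj([[11,2,z],[0,2,z],[11,42,z-13],[0,42,z-13]],c["K"],c["dist_coeffs"],H).round(0).tolist())
E
```

```text
{'time_s': 5.183, 'joint_pos': [-0.719, 0.453, 0.305, 1.899, -0.181, 0.817, -0.089], 'ee_pos': [515.654, 218.022, 68.65], 'ee_rot': [-3.141, 0.0, 1.801], 'wrist_force': [-0.003, -0.084, -1.237], 'torque': [0.033, 0.056, 0.021], 'gripper_width': 0.134, 'grasp_force': 0.0} yaw deg 103.18
[[335.02932437   0.         318.22150571]
 [  0.         335.02932437 198.02459005]
 [  0.           0.           1.        ]]
0 [[323.0, 211.0], [323.0, 230.0], [399.0, 219.0], [398.0, 239.0]]
-20 [[324.0, 224.0], [323.0, 244.0], [409.0, 234.0], [407.0, 255.0]]
-35 [[324.0, 235.0], [324.0, 257.0], [418.0, 247.0], [416.0, 270.0]]
-40 [[324.0, 240.0], [324.0, 262.0], [421.0, 252.0], [419.0, 276.0]]
-45 [[324.0, 244.0], [324.0, 267.0], [425.0, 258.0], [423.0, 282.0]]
-50 [[325.0, 249.0], [324.0, 272.0], [429.0, 263.0], [427.0, 289.0]]
```

Everything agrees on a 40 mm offset. The tips should now be near z 108.5, so I'll continue to contact.

Emit:
move_arm --moves '[[0, [0, 0, 0.2], 0], [0, [0, 0, 0.1], 0], [0, [0, 0, 0.1], 0], [0, [0, 0, 0], 0], [0, [0, 0, 0], 0]]'

```text
time_s: 5.6
ee_pos: [516.9, 218.5, 66.7]
ee_rot: [3.139, -0.001, 1.8]
wrist_force: [-3.2, -1.5, 14.7]
gripper_width: 0.2
grasp_force: 6.9
```

Emit:
move_arm --moves '[[0, [0, 0, 0.1], 0], [0, [0, 0, 0], 0], [0, [0, 0, 0], 0]]'

```text
time_s: 5.85
ee_pos: [517.3, 218.6, 66.6]
ee_rot: [3.138, -0.002, 1.8]
wrist_force: [-4.5, -2.6, 21.0]
gripper_width: -0.2
grasp_force: 10.5
```

Emit:
move_arm --moves '[[0, [0, 0, 0.1], 0], [0, [0, 0, 0], 0], [0, [0, 0, 0], 0]]'

```text
time_s: 6.1
ee_pos: [517.8, 218.8, 66.5]
ee_rot: [3.137, -0.002, 1.8]
wrist_force: [-6.6, -2.4, 27.5]
gripper_width: 0.1
grasp_force: 14.0
```

Contact came at reported z ≈ 66.7, so tip z = reported + 37. I'll lift, open, come down to reported z ≈ 40 (tips at 77) and close.

Emit:
move_arm --moves '[[0, [0, 0, -1], 0], [0.6, [0, 0, -1], 0], [0.6, [0, 0, 0], 0], [0.6, [0, 0, 0], 0], [0.6, [0, 0, 0], 0], [0.6, [0, 0, 0.5], 0], [0.6, [0, 0, 0.5], 0], [0.6, [0, 0, 0.5], 0], [0.6, [0, 0, 0.5], 0], [0.6, [0, 0, 0], 0]]'

```text
time_s: 6.93
ee_pos: [515.1, 217.6, 61.5]
ee_rot: [-3.139, 0.001, 1.8]
wrist_force: [0.2, 0.3, 0.5]
gripper_width: 51.1
grasp_force: 0.0
```

Emit:
move_arm --moves '[[0.6, [0, 0, 0.5], 0], [0.6, [0, 0, 0.5], 0], [0.6, [0, 0, 0.5], 0], [0.6, [0, 0, 0.5], 0], [0.6, [0, 0, 0.2], 0], [0.6, [0, 0, 0], 0], [0.6, [0, 0, 0], 0]]'

```text
time_s: 7.52
ee_pos: [515.9, 218.0, 41.0]
ee_rot: [-3.141, 0.0, 1.8]
wrist_force: [0.3, 0.1, -0.1]
gripper_width: 51.3
grasp_force: 0.0
```

Emit:
move_arm --moves '[[0.4, [0, 0, 0], 0], [0.2, [0, 0, 0], 0], [0, [0, 0, 0], 0], [0, [0, 0, 0], 0], [0, [0, 0, 0], 0], [0, [0, 0, 0], 0], [0, [0, 0, 0], 0]]'

```text
time_s: 8.1
ee_pos: [516.1, 218.1, 41.4]
ee_rot: [3.141, -0.0, 1.8]
wrist_force: [-1.7, -0.1, 5.3]
gripper_width: 10.9
grasp_force: 59.4
```

```bash
python3 st.py
```

```text
{'time_s': 8.1, 'joint_pos': [-0.708, 0.491, 0.292, 1.917, -0.198, 0.76, -0.076], 'ee_pos': [516.139, 218.124, 41.45], 'ee_rot': [3.141, -0.0, 1.8], 'wrist_force': [-1.677, -0.121, 5.347], 'torque': [-0.069, 0.278, -0.078], 'gripper_width': 10.914, 'grasp_force': 59.441} yaw deg 103.12
```

The bar is held (10.9 mm, 59 N). The first anticlockwise click cannot reach the stop, so I'll turn 30°.

Emit:
move_arm --moves '[[0, [0, 0, 0], -0.0655], [0, [0, 0, 0], -0.0655], [0, [0, 0, 0], -0.0655], [0, [0, 0, 0], -0.0655], [0, [0, 0, 0], -0.0655], [0, [0, 0, 0], -0.0655], [0, [0, 0, 0], -0.0655], [0, [0, 0, 0], -0.0655], [0, [0, 0, 0], 0], [0, [0, 0, 0], 0]]'

```text
time_s: 8.93
ee_pos: [516.2, 218.1, 41.4]
ee_rot: [3.141, -0.0, 2.322]
wrist_force: [-1.6, -1.0, 5.8]
gripper_width: 10.8
grasp_force: 59.6
```

```bash
python3 st.py
```

```text
{'time_s': 8.933, 'joint_pos': [-0.605, 0.482, 0.156, 1.91, -0.106, 0.756, 0.362], 'ee_pos': [516.157, 218.129, 41.436], 'ee_rot': [3.141, -0.0, 2.322], 'wrist_force': [-1.558, -1.003, 5.754], 'torque': [-0.035, 0.224, -0.035], 'gripper_width': 10.797, 'grasp_force': 59.569} yaw deg 133.07
```

Emit:
move_arm --moves '[[0, [0, 0, 0], -0.0655], [0, [0, 0, 0], -0.0655], [0, [0, 0, 0], -0.0655], [0, [0, 0, 0], -0.0655], [0, [0, 0, 0], -0.0655], [0, [0, 0, 0], -0.0655], [0, [0, 0, 0], -0.0655], [0, [0, 0, 0], -0.0655], [0, [0, 0, 0], 0], [0, [0, 0, 0], 0]]'

```text
time_s: 9.77
ee_pos: [516.2, 218.2, 41.4]
ee_rot: [3.141, 0.0, 2.846]
wrist_force: [-1.3, -0.4, 5.4]
gripper_width: 11.2
grasp_force: 59.6
```

```bash
python3 st.py
```

```text
{'time_s': 9.767, 'joint_pos': [-0.503, 0.48, 0.023, 1.903, -0.016, 0.758, 0.803], 'ee_pos': [516.165, 218.152, 41.431], 'ee_rot': [3.141, 0.0, 2.846], 'wrist_force': [-1.281, -0.369, 5.375], 'torque': [-0.085, 0.212, 0.011], 'gripper_width': 11.162, 'grasp_force': 59.627} yaw deg 163.08
```

Emit:
move_arm --moves '[[0, [0, 0, 0], -0.035], [0, [0, 0, 0], -0.035], [0, [0, 0, 0], 0], [0, [0, 0, 0], 0]]'

```text
time_s: 10.1
ee_pos: [516.2, 218.1, 41.4]
ee_rot: [3.141, 0.0, 2.915]
wrist_force: [-1.4, -0.1, 4.8]
gripper_width: 10.9
grasp_force: 59.8
```

```bash
python3 st.py
```

```text
{'time_s': 10.1, 'joint_pos': [-0.49, 0.48, 0.005, 1.902, -0.004, 0.759, 0.862], 'ee_pos': [516.221, 218.095, 41.434], 'ee_rot': [3.141, 0.0, 2.915], 'wrist_force': [-1.351, -0.099, 4.776], 'torque': [-0.051, 0.292, -0.339], 'gripper_width': 10.853, 'grasp_force': 59.8} yaw deg 167.02
```

The torque is 0.34 N m only 4° past the click, well above the 0.16 of a click. That suggests the stop at +60°. I'll check the rise with a tiny extra turn.

Emit:
move_arm --moves '[[0, [0, 0, 0], 0], [0, [0, 0, 0], 0]]'

```text
time_s: 10.27
ee_pos: [516.2, 218.1, 41.4]
ee_rot: [3.141, 0.0, 2.915]
wrist_force: [-1.4, -0.9, 5.5]
gripper_width: 11.1
grasp_force: 59.8
```

```bash
python3 st.py|grep -o "'torque.*"
```

```text
'torque': [-0.021, 0.249, -0.315], 'gripper_width': 11.063, 'grasp_force': 59.796} yaw deg 167.02
```

Emit:
move_arm --moves '[[0, [0, 0, 0], -0.008], [0, [0, 0, 0], 0], [0, [0, 0, 0], 0]]'

```text
time_s: 10.52
ee_pos: [516.2, 218.2, 41.4]
ee_rot: [3.141, 0.0, 2.923]
wrist_force: [-1.7, -0.0, 5.8]
gripper_width: 10.5
grasp_force: 60.2
```

```bash
python3 st.py|grep -o "'torque.*"
```

```text
'torque': [-0.048, 0.274, -0.54], 'gripper_width': 10.536, 'grasp_force': 60.215} yaw deg 167.45
```

The stop is confirmed: torque rises to 0.54 within another 0.4°. Zero click is therefore at ≈ 163.1°. Next I'll turn clockwise 94.3° to yaw ≈ 73.1°.

Emit:
move_arm --moves '[[0, [0, 0, 0], 0.0748], [0, [0, 0, 0], 0.0748], [0, [0, 0, 0], 0.0748], [0, [0, 0, 0], 0.0748], [0, [0, 0, 0], 0.0748], [0, [0, 0, 0], 0.0748], [0, [0, 0, 0], 0.0748], [0, [0, 0, 0], 0.0748], [0, [0, 0, 0], 0.0748], [0, [0, 0, 0], 0.0748]]'

```text
time_s: 11.35
ee_pos: [516.1, 218.2, 41.4]
ee_rot: [3.141, 0.0, 2.173]
wrist_force: [-0.4, 0.4, 5.3]
gripper_width: 11.0
grasp_force: 59.5
```

Emit:
move_arm --moves '[[0, [0, 0, 0], 0.0748], [0, [0, 0, 0], 0.0748], [0, [0, 0, 0], 0.0748], [0, [0, 0, 0], 0.0748], [0, [0, 0, 0], 0.0748], [0, [0, 0, 0], 0.0748], [0, [0, 0, 0], 0.0748], [0, [0, 0, 0], 0.0748], [0, [0, 0, 0], 0.0748], [0, [0, 0, 0], 0.0748]]'

```text
time_s: 12.18
ee_pos: [516.1, 218.1, 41.4]
ee_rot: [3.141, -0.0, 1.424]
wrist_force: [-1.1, -0.6, 5.3]
gripper_width: 11.1
grasp_force: 59.6
```

Emit:
move_arm --moves '[[0, [0, 0, 0], 0.0748], [0, [0, 0, 0], 0.0748], [0, [0, 0, 0], 0], [0, [0, 0, 0], 0], [0, [0, 0, 0], 0], [0, [0, 0, 0], 0]]'

```text
time_s: 12.68
ee_pos: [516.1, 218.2, 41.4]
ee_rot: [3.141, -0.0, 1.279]
wrist_force: [-1.9, -0.8, 5.8]
gripper_width: 10.9
grasp_force: 59.7
```

```bash
python3 st.py
```

```text
{'time_s': 12.683, 'joint_pos': [-0.808, 0.508, 0.427, 1.924, -0.294, 0.77, -0.508], 'ee_pos': [516.121, 218.178, 41.449], 'ee_rot': [3.141, -0.0, 1.279], 'wrist_force': [-1.876, -0.843, 5.801], 'torque': [-0.123, 0.369, -0.012], 'gripper_width': 10.933, 'grasp_force': 59.681} yaw deg 73.26
```

At the third click, with torque ≈ 0. I'll release, lift, shut the fingers and go over the button, which lies 105 mm towards −y.

Emit:
move_arm --moves '[[0.3, [0, 0, 0], 0], [0.6, [0, 0, 0], 0], [0.6, [0, 0, 0], 0], [0.6, [0, 0, 0], 0], [0.6, [0, 0, 0], 0], [0.6, [0, 0, -1], 0], [0.6, [0, 0, -1.5], 0], [0.6, [0, 0, -1.5], 0], [0.6, [0, 0, -1.5], 0], [0.6, [0, 0, -1.5], 0]]'

```text
time_s: 13.52
ee_pos: [516.1, 217.9, 112.5]
ee_rot: [3.141, -0.0, 1.28]
wrist_force: [0.6, -0.9, -0.7]
gripper_width: 51.2
grasp_force: 0.0
```

Emit:
move_arm --moves '[[0, [-2.5, 0.7, 0], 0], [0, [-2.5, 0.7, 0], 0], [0, [-2.5, 0.7, 0], 0], [0, [-2.5, 0.7, 0], 0], [0, [0, 0, 0], 0], [0, [0, 0, 0], 0], [0, [0, 0, 0], 0], [0, [0, 0, 0], 0]]'

```text
time_s: 14.18
ee_pos: [514.2, 115.5, 111.3]
ee_rot: [-3.142, -0.001, 1.282]
wrist_force: [0.0, 0.3, -0.5]
gripper_width: 0.1
grasp_force: 0.0
```

```bash
python3 look.py w5; python3 - <<'E'
from ov import *
t=bot.capture("top");g=green(t["pixels"])[0][1]
for z in (70,74,78,82):
    print(z,ray(g,t["K"],t["dist_coeffs"],t["world_to_cam"],z)[:2].round(1),*[ray(green(np.load(n)["pixels"])[0][1],np.load(n)["K"],np.load(n)["dist_coeffs"],np.load(n)["T"],z)[:2].round(1) for n in("w1.npz","w2.npz")])
c=np.load("w5.npz");T=c["T"];B=bar(516,218.5,73);D=disc(516,218.5,70,22)
p=proj([[516,218.5,90]],c["K"],c["dist_coeffs"],T)[0].astype(int);print(p)
u,v=[int(np.clip(a,50,m)) for a,m in zip(p,(590,350))]
r=(u-50,v-50,u+50,v+50);a=overlay(c,T,B,D,r,400,4);e=cv2.resize(np.clip(c["pixels"][r[1]:r[3],r[0]:r[2],::-1].astype(float)*4,0,255).astype(np.uint8),(400,400))
cv2.imwrite("pics/ov5.png",np.hstack([e,a]))
E
```

```text
{'time_s': 14.183, 'joint_pos': [-0.709, 0.361, 0.5, 1.952, -0.222, 0.882, -0.384], 'ee_pos': [514.176, 115.501, 111.303], 'ee_rot': [-3.142, -0.001, 1.282], 'wrist_force': [0.032, 0.343, -0.45], 'torque': [-0.013, 0.029, -0.053], 'gripper_width': 0.086}
[[0.0, -0.96, -0.28, 70.45], [1.0, 0.0, -0.0, -0.29], [0.0, -0.28, 0.96, -180.05], [0.0, 0.0, 0.0, 1.0]]
[(np.int32(1200), [322.4, 212.0])]
[515.24393147 110.06124565  68.        ]Traceback (most recent call last):
  File "<stdin>", line 2, in <module>
IndexError: list index out of range
```

```bash
python3 - <<'E'
from ov import *
for z in (70,74,78,82):
    print(z,*[ray(green(c["pixels"])[0][1],c["K"],c["dist_coeffs"],c["T"],z)[:2].round(1) for c in map(np.load,("w1.npz","w2.npz","w5.npz"))])
c=np.load("w5.npz");T=c["T"];B=bar(516,218.5,73);D=disc(516,218.5,70,22)
p=proj([[516,218.5,90]],c["K"],c["dist_coeffs"],T)[0].astype(int);print(p)
u,v=[int(np.clip(a,50,m)) for a,m in zip(p,(590,350))]
r=(u-50,v-50,u+50,v+50);a=overlay(c,T,B,D,r,400,4);e=cv2.resize(np.clip(c["pixels"][r[1]:r[3],r[0]:r[2],::-1].astype(float)*4,0,255).astype(np.uint8),(400,400))
cv2.imwrite("pics/ov5.png",np.hstack([e,a]))
E
```

```text
70 [517.2 110.8] [516.3 108.8] [515.4 110.7]
74 [516.3 112.1] [516.1 111.2] [515.7 112. ]
78 [515.4 113.4] [515.9 113.6] [516.1 113.3]
82 [514.5 114.7] [515.6 116. ] [516.4 114.6]
[268  45]
```

View pics/ov5.png

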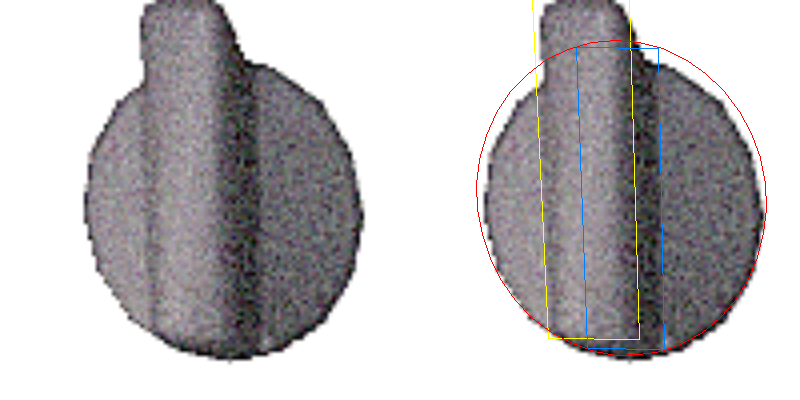

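The bar stands at 73° as intended; its top outline fits the drawn 73° bar to about 2°. The button is at (516,113.4), z ≈ 78. I'll centre on it and press, with contact expected at reported z ≈ 41.

Emit:
move_arm --moves '[[0, [-0.15, 0.23, 1], 0], [0, [0, 0, 1.5], 0], [0, [0, 0, 1.5], 0], [0, [0, 0, 1.5], 0], [0, [0, 0, 1], 0], [0, [0, 0, 0.2], 0], [0, [0, 0, 0.2], 0], [0, [0, 0, 0], 0], [0, [0, 0, 0], 0]]'

```text
time_s: 15.03
ee_pos: [516.0, 112.2, 42.6]
ee_rot: [3.142, -0.0, 1.28]
wrist_force: [-2.3, -0.0, 2.0]
gripper_width: -0.2
grasp_force: 1.3
```

Emit:
move_arm --moves '[[0, [0, 0, 0.2], 0], [0, [0, 0, 0.2], 0], [0, [0, 0, 0.2], 0], [0, [0, 0, 0], 0], [0, [0, 0, 0], 0]]'

```text
time_s: 15.45
ee_pos: [516.5, 112.3, 38.5]
ee_rot: [3.141, -0.002, 1.28]
wrist_force: [-9.2, -1.9, 30.0]
gripper_width: -0.0
grasp_force: 14.6
```

The button bottomed out: 2 N at 42.6, hard at 38.5, matching 6 mm of travel. I'll lift off.

Emit:
move_arm --moves '[[0, [0, 0, 0], 0], [0, [0, 0, -0.5], 0], [0, [0, 0, -1], 0], [0, [0, 0, -2], 0], [0, [0, 0, -2], 0], [0, [0, 0, -2], 0], [0, [0, 0, -2], 0], [0, [0, 0, 0], 0], [0, [0, 0, 0], 0], [0, [0, 0, 0], 0]]'

```text
time_s: 16.28
ee_pos: [515.7, 112.2, 130.8]
ee_rot: [-3.142, -0.0, 1.28]
wrist_force: [-0.2, -0.8, -0.6]
gripper_width: 0.0
grasp_force: 0.0
```

```bash
python3 st.py; python3 - <<'E'
from h import *;from station import bot
c=bot.capture("top");o=np.load("top0.npz")["pixels"].astype(int);d=np.abs(c["pixels"].astype(int)-o).max(2)
for n,(u,v) in dict(jo=(246,157),jy=(299,152),brush=(264,248),beaker=(418,150)).items():print(n,d[v-8:v+8,u-8:u+8].mean().round(1))
E
```

```text
{'time_s': 16.283, 'joint_pos': [-0.717, 0.336, 0.515, 1.931, -0.205, 0.925, -0.393], 'ee_pos': [515.708, 112.214, 130.837], 'ee_rot': [-3.142, -0.0, 1.28], 'wrist_force': [-0.216, -0.775, -0.574], 'torque': [0.029, 0.07, 0.01], 'gripper_width': 0.008, 'grasp_force': 0.0} yaw deg 73.36
jo 20.5
jy 17.3
brush 65.6
beaker 7.0
```

```bash
python3 -c "from station import bot;print(bot.hand_in())"
```

```text
the job is handed in; nothing more can be done
None
```

I turned the selector anticlockwise to its stop (0.54 N m peak, under the 0.6 limit), then clockwise three clicks. I then pressed the start button to the bottom and released it, and handed the job in. The verdict wasn't shown; the top-camera check on the jars, brush and beaker was inconclusive (arm and shadow in view), but the arm's path stayed clear of them.

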